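# Sort the breakfast clutter: bottles, seasonings, teething ring

### The arm

A 6-joint arm with a two-finger parallel gripper is mounted at the origin on a cart in front of the work surface, level with it; the furniture and walls round the work are solid. World frame = base frame: x ahead of the robot, y to its left, z up, the work surface at z = 0. Lengths are in m, angles in degrees, forces in N, time in s.
With the tool pointing down it reaches from about 0.275 to 0.75 m from the base axis. Payload 10.2 kg.
Tool frame: the origin (TCP) lies between the finger pads; the fingertips stand arm.tcp_to_tips ahead of it and the grasp point (between the pads) lies 3 mm ahead of it (arm.tcp_to_tips is the distance from the TCP to the fingertips, in m); z points along the fingers, y is the line along which they close (so a half turn about z gives the same grasp; the last joint's range is limited). The gripper opens to 85 mm and grips with 20 to 120 N. Pads are 22 mm wide; open, the fingers measure 114 mm over their backs; the gripper's body (76 mm by 85 mm) begins 54 mm behind the grasp point. The pads swing forward as they close: fully open they stand 13 mm farther back than shut.
Start: joints at [53.09, 17.928, 85.812, -0, 76.261, -12.8], TCP at [0.214, 0.479, 0.253] pointing down, gripper open.
Joint ranges: [-168.41, 168.41], [-55.51, 124.54], [10.69, 146.95], [-70.63, 250.63], [1, 178], [-165.06, 165.06]. Speed limits (degrees/s): [136.94, 136.94, 172.46, 180, 180, 180].

### API

Orientations are given as a 3x3 rotation matrix whose columns are the frame's x, y, z axes.
In Python, from bench import arm gives the robot as it stands.
- The arm moves only by the shell command python3 -m inch 'ROWS'. ROWS is text: rows parted by semicolons, each of 7 numbers parted by spaces: the shift along the world's x, y, z each as a share of 0.5 m, from -1 to 1, then the turn, a rotation vector about the world's x, y, z each as a share of 45 degrees, from -1 to 1, then the opening, from -1 (shut) to 1 (fully open). In form: x y z wx wy wz fingers; .... A call has 1 to 5 rows; each row shifts and turns the commanded pose from where the row before left it; what a row does not reach is not made up. A row lasts 1/12 s, in which the tool goes at most 41.7 mm and 7.16 degrees, less where a joint would pass 70% of its speed; a pose out of reach is approached as far as the arm can. A call with a number of a shift or a turn outside -1 to 1 is refused whole. A call with a gripper value outside its range is refused whole. The fingers move at their own pace and stop on an object; the grip force is fixed at half the most. Time passes only in rows, so rows that do not move let the fingers close. It gives the time, the measured TCP pose, the force, the opening and the grip force at its end, in the units of the state.
- arm.get_state(): the state, without advancing time (a new reading comes with each control period).
- arm.camera(name): name is "side" or "top" or "wrist"; returns the picture (400x640x3 uint8, red, green, blue); there is no depth.
- arm.camera_params(name): a dict with "camera_matrix" (3x3 intrinsics, pixels), "world_from_camera" (4x4, takes a point from camera to world coordinates). Camera axes: x right, y down, z forward; pixel columns grow to the right and rows downward; lengths in m; the calibration is good to about 2 mm. A picture is of the moment at which its call begins: read the wrist's pose just before it. camera_params takes no time and is no camera call; for the wrist camera it gives the pose at the moment of the call.
- arm.hand_in(): hands the job in; it is judged then, once.
The state is a dict: "clock": time; "q": joint angles; "joint_vel": joint speeds; "effort": joint torques, N m; "position": TCP position; "ee_rot": TCP orientation; "ft_force": force on the tool from outside, world axes, zero at the start; "ft_torque": the same for the moment, N m; "gripper_width": opening from 0.0 (shut) to 1.0 (fully open); "finger_force": force on a finger pad.
Only numpy, scipy, OpenCV 4.12 (cv2) and the standard library are available. Lean on these libraries where they do the work, as an engineer would, in place of code of your own. Each camera call takes 0.05 s, during which the arm holds its last target. There are 200 camera calls.

### The job

Put away the five things strewn along the front of the counter, each where its kind belongs: the two baby bottles upright in free bays of the white bottle carrier, the salt shaker and the pepper mill each standing in the round well of the wooden stand that is made for its size, and the teething ring lying flat inside the small tray. Set them down rather than dropping them, keep the bottles, shaker and mill upright throughout, and leave the baby bottle already in the carrier and the food tin where they are.

Things in the scene. Friction and masses are not known exactly. Their poses are not given: they have to be found in the camera images.
- bottle_tall: loose baby bottle, the tallest: white body, purple screw collar, tan teat; 60 mm diameter, 198 mm tall, round, about 0.11 kg. Body up to 140 mm height, collar 138 to 160 mm (radius 29 to 30 mm), narrow teat above. Starts standing on the counter. Origin at the centre of its underside, z up along the bottle
- bottle_short: loose baby bottle: cream body, yellow screw collar, tan teat; 60 mm diameter, 168 mm tall, round, about 0.11 kg. Body up to 110 mm height, collar 108 to 130 mm (radius 29 to 30 mm), narrow teat above. Starts standing on the counter. Origin at the centre of its underside, z up along the bottle
- salt_shaker: loose glass salt shaker with a grey domed cap, 44 mm diameter, 90 mm tall, round; body up to 70 mm height, cap above it 34 mm diameter. Starts standing on the counter. Origin at the centre of its underside, z up
- pepper_mill: loose dark turned-wood pepper mill, 58 mm diameter at the foot, 170 mm tall, round, waisted; head 49 mm diameter from 123 to 159 mm height with a small steel knob on top (12 mm diameter, to 170 mm). Nothing on it turns. Starts standing on the counter. Origin at the centre of its underside, z up
- teething_ring: loose plain green teething ring, a torus of 74 mm outer diameter and 46 mm hole, 14 mm thick, lying flat on the counter; its round tube (14 mm thick) can be pinched at any point, midline 30 mm from the centre. About 0.03 kg. Origin at the centre of its underside, z up through the hole
- bottle_carrier: target, fixed: white open-sided plastic bottle carrier, 166 x 166 mm, 56 mm high, with 2 x 2 square bays. Bay centres at x = +-40 mm, y = +-40 mm in its frame; each bay 76 mm wide, bay floor 7 mm above the counter, outer rim at 56 mm, the partitions between bays 47 mm high. Three bays are free. Origin at the centre of its underside on the counter, z up
- cruet_stand: target, fixed: low brown wooden block, 162 x 88 mm, 36 mm high, with two round blind wells 24 mm deep (floors 12 mm above the counter, mouths bevelled 3 mm). Large well, 72 mm wide, for the pepper mill: centre at x = -38 mm, y = 0 in its frame; small well, 54 mm wide, for the salt shaker: x = +47 mm, y = 0. Origin at the centre of its underside on the counter, z up
- tray: target, fixed: small white tray with pink floor, 170 mm (its x) by 130 mm (its y), rim 26 mm high with sloping walls; flat floor about 120 x 88 mm, 5 to 7 mm above the counter. Origin at the centre of its underside, z up
- bottle_stood: bystander, loose: white baby bottle with white collar and tan teat, 64 mm diameter, 158 mm tall, already standing in the carrier bay at x = +40 mm, y = +40 mm of the carrier's frame; to be left there. Origin at the centre of its underside, z up
- tin: bystander, loose: squat food tin with a paper label, 75 mm diameter, 58 mm tall, standing on the counter; to be left alone. Origin at the centre of its underside, z up
Things that resemble listed ones, but are neither listed nor needed, are in the scene too. There is more than one size of the pepper_mill; the job needs the larger.

How it is judged:
By the outcome, as a careful person would: the job done as asked, in the order asked, and still so for the second after the job is handed in, with the robot touching nothing.
It also fails if it takes over 131 s, if anything falls off the work surface, if the arm or the gripper's body presses on something with over 40 N, if the wrist force passes 120 N, or if a joint passes its speed limit or range.

## Working session

There is one attempt and no reset: what is moved stays moved. The work goes in short steps, Python scripts to look and compute and a shell command to move; the robot and the scene stay as the last step left them, time stands still between calls to the robot, and variables do not carry over. Pictures are saved under pics/ and viewed, at most 14 in all, crops included, and the job is handed in when it is done.

```bash
ls; mkdir -p pics; python3 - <<'E'
from bench import arm
import cv2
print(arm.tcp_to_tips, arm.get_state())
for n in("side","top"):
    p=arm.camera_params(n);print(n,p["camera_matrix"],p["world_from_camera"])
    cv2.imwrite(f"pics/{n}0.png",arm.camera(n)[:,:,::-1])
E
```

```text
pics
0.022 {'clock': 0.0, 'q': array([ 5.30905838e+01,  1.79608976e+01,  8.58540992e+01, -4.85107666e-04,
        7.62609947e+01, -1.28005619e+01]), 'joint_vel': array([ 0.05444716,  0.04447746, -0.01379016,  0.09120131,  0.01042488,
       -0.00829011]), 'effort': array([-7.50077265e-05, -4.12259066e+01, -2.59741455e+01, -2.19152294e-04,
        4.09469329e-03,  2.80166802e-05]), 'position': array([0.2143249 , 0.47900838, 0.25272149]), 'ee_rot': array([[-9.12771775e-01,  4.08469170e-01, -7.89935758e-04],
       [ 4.08469833e-01,  9.12771198e-01, -1.06543048e-03],
       [ 2.85835103e-04, -1.29515980e-03, -9.99999120e-01]]), 'ft_force': array([ 0.16655283, -0.21465082, -0.82956573]), 'ft_torque': array([ 0.0087226 ,  0.01925659, -0.03112647]), 'finger_force': 0.0, 'gripper_width': 0.9994825509543572}
side [[440.04982432   0.         322.91514559]
 [  0.         440.04982432 195.73359556]
 [  0.           0.           1.        ]] [[-0.9994364  -0.004625   -0.03324904  0.59136724]
 [ 0.02540868  0.54306832 -0.839304    1.13097982]
 [ 0.02193828 -0.83967578 -0.54264473  0.8234751 ]
 [ 0.          0.          0.          1.        ]]
top [[400.67537012   0.         320.24078027]
 [  0.         400.67537012 192.41285892]
 [  0.           0.           1.        ]] [[ 0.02081101 -0.97509571  0.22080594  0.29518819]
 [-0.99976734 -0.01904387  0.01012914 -0.09741526]
 [-0.00567188 -0.22096536 -0.97526516  1.16591383]
 [ 0.          0.          0.          1.        ]]
```

View pics/side0.png

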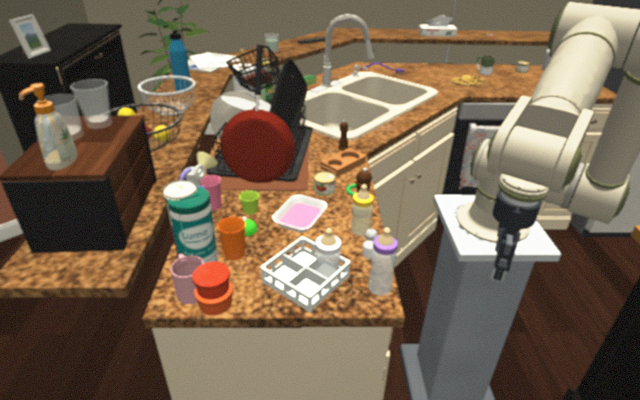

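View pics/top0.png

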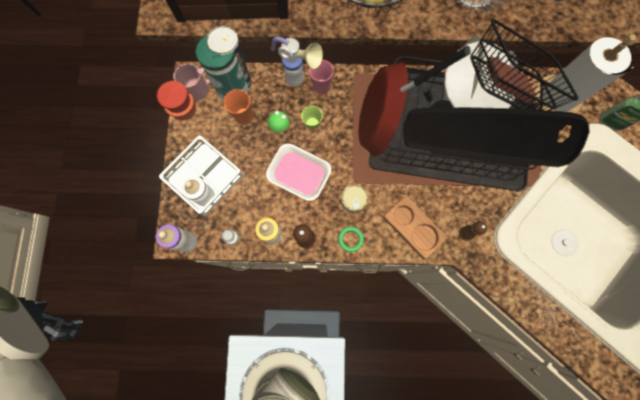

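The side and top views agree. In the top view I see:
- purple bottle (168,237)
- salt shaker (229,237)
- yellow bottle (266,229)
- dark mill (304,235)
- ring (350,238)
- tin (355,198)
- stand (415,227)
- tray (299,172)
- carrier (200,175)

The mill candidates are (304,235) and (473,230), so I need to check their size in an enlarged crop.

```bash
cat > h.py <<'E'
import numpy as np,cv2
from bench import arm
def ray(n,u,v,z):
    p=arm.camera_params(n);K=p["camera_matrix"];T=p["world_from_camera"]
    d=T[:3,:3]@np.linalg.solve(K,[u,v,1.]);o=T[:3,3]
    return o+d*(z-o[2])/d[2]
def proj(n,P):
    p=arm.camera_params(n);K=p["camera_matrix"];T=p["world_from_camera"]
    c=K@(T[:3,:3].T@(np.asarray(P)-T[:3,3]));return c[:2]/c[2]
def tri(a,ua,b,ub):
    A=[];B=[]
    for n,u in((a,ua),(b,ub)):
        p=arm.camera_params(n);T=p["world_from_camera"]
        d=T[:3,:3]@np.linalg.solve(p["camera_matrix"],[*u,1.]);d/=np.linalg.norm(d)
        M=np.eye(3)-np.outer(d,d);A.append(M);B.append(M@T[:3,3])
    return np.linalg.lstsq(np.vstack(A),np.hstack(B),rcond=None)[0]
E
python3 - <<'E'
import cv2,numpy as np
t=cv2.imread("pics/top0.png");s=cv2.imread("pics/side0.png")
a=cv2.resize(t[130:270,150:350],(800,560),interpolation=cv2.INTER_CUBIC)
b=cv2.resize(t[165:275,330:500],None,fx=4.5,fy=4.5,interpolation=cv2.INTER_CUBIC)
c=cv2.resize(s[110:310,250:410],None,fx=3,fy=3,interpolation=cv2.INTER_CUBIC)
for n,i in zip("abc",(a,b,c)): cv2.imwrite(f"pics/{n}.png",i);print(i.shape)
E
```

```text
(560, 800, 3)
(495, 765, 3)
(600, 480, 3)
```

View pics/a.png

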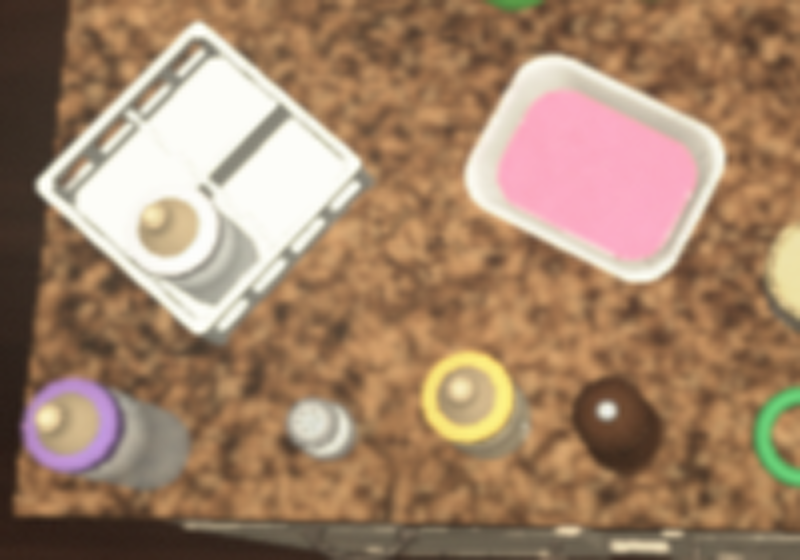

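View pics/b.png

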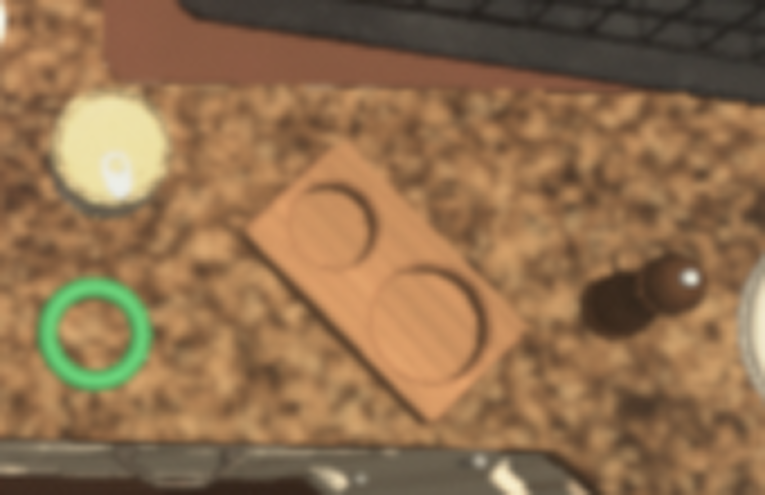

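View pics/c.png

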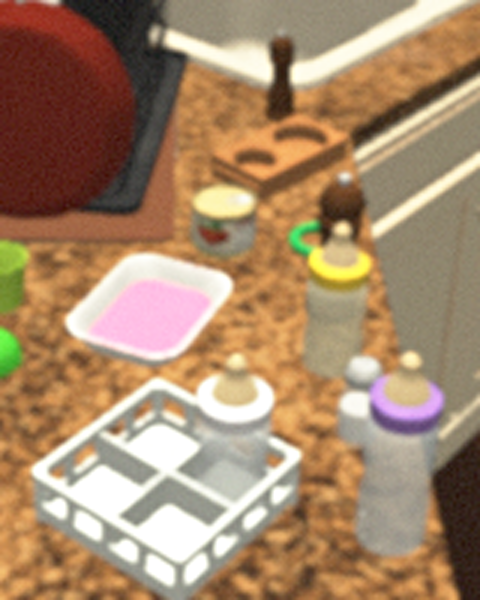

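The crops settle the mill. The one at (304,235) has a head about 20 px wide, or roughly 50 mm at head height, and it stands on the front row. The one at (473,230) has a head about 15 px wide, or roughly 38 mm, so it is the smaller lookalike. I take (304,235).

```bash
python3 - <<'E'
from h import *
A=lambda x,y:(x/4+150,y/4+130); B=lambda x,y:(x/4.5+330,y/4.5+165)
C=lambda x,y:(x/3+250,y/3+110)
np.set_printoptions(precision=4,suppress=True)
for k,p,z in [("tall",A(72,425),.16),("salt",A(306,424),.085),("short",A(468,397),.13),("mill",A(606,410),.17),("mill2",B(690,277),.13),("mill2base",B(610,305),.01),("ring",B(95,334),.007),("small",B(332,227),.035),("large",B(428,325),.035),
 ("st1",B(340,138),.036),("st2",B(245,228),.036),("st3",B(432,422),.036),("st4",B(528,330),.036),("tray",A(598,175),.006),("tin",B(110,147),.058),
 ("c1",A(200,22),.056),("c2",A(38,185),.056),("c3",A(200,335),.056),("c4",A(362,165),.056),("cross",A(206,187),.047),
 ("edgeL",A(15,510),0),("edgeR",A(780,525),0),("pinkL",A(500,165),.006),("pinkR",A(695,190),.006),
 ("tyL",A(525,62),.026),("tyl2",A(470,185),.026),("tyr",A(720,145),.026),("tyb",A(655,280),.026)]:
    print(k,ray("top",*p,z)[:2])
S=[("tall",C(406,392),.16),("short",C(341,258),.13),("mill",C(344,178),.17),("salt",C(362,374),.08),("ring",C(310,238),.007)]
print("side")
for k,p,z in S: print(k,ray("side",*p,z)[:2])
print("mill knob tri",tri("top",A(606,410),"side",C(344,176)),tri("top",B(690,277),"side",C(281,38)))
print("tall teat",tri("top",A(46,418),"side",C(410,357)),"short teat",tri("top",A(459,388),"side",C(342,228)))
E
```

```text
tall [0.4023 0.2939]
salt [0.4142 0.1647]
short [0.4289 0.0496]
mill [ 0.4173 -0.0425]
mill2 [ 0.4472 -0.5117]
mill2base [ 0.4457 -0.5072]
ring [ 0.4207 -0.1774]
small [ 0.4885 -0.3254]
large [ 0.4275 -0.3839]
st1 [ 0.5462 -0.3318]
st2 [ 0.4866 -0.2701]
st3 [ 0.3674 -0.3839]
st4 [ 0.4256 -0.4459]
tray [ 0.614  -0.0219]
tin [ 0.5327 -0.1828]
c1 [0.7111 0.2711]
c2 [0.5851 0.3769]
c3 [0.4784 0.2508]
c4 [0.6044 0.1449]
cross [0.5883 0.2588]
edgeL [0.3573 0.3908]
edgeR [ 0.358  -0.1606]
pinkL [0.6204 0.052 ]
pinkR [ 0.6038 -0.0949]
tyL [0.6952 0.0343]
tyl2 [0.5991 0.0708]
tyr [ 0.6332 -0.1128]
tyb [ 0.5303 -0.0672]
side
tall [0.4052 0.3031]
short [0.4301 0.0588]
mill [ 0.421  -0.0281]
salt [0.4194 0.1771]
ring [ 0.4335 -0.1741]
mill knob tri [ 0.4186 -0.0423  0.1642] [ 0.4501 -0.5203  0.1081]
tall teat [0.4036 0.2979 0.1912] short teat [0.4306 0.0514 0.1597]
```

```bash
python3 -m inch '.034 -.033 0 0 0 .15 1;.034 -.033 0 0 0 .15 1;.034 -.033 0 0 0 .15 1;.034 -.033 0 0 0 .15 1;.034 -.033 0 0 0 .15 1'
python3 -m inch '.034 -.033 0 0 0 .15 1;.034 -.033 0 0 0 .15 1;.034 -.033 0 0 0 .15 1;.034 -.033 0 0 0 .15 1;.034 -.033 0 0 0 .15 1'
python3 -m inch '.034 -.033 0 0 0 .15 1;0 0 0 0 0 0 1;0 0 0 0 0 0 1'
python3 - <<'E'
from h import *
s=arm.get_state();print(s["position"],s["clock"])
im=arm.camera("wrist")[:,:,::-1];cv2.imwrite("pics/w1.png",im);p=arm.camera_params("wrist");print(p)
for n in("top","side"):
    I=arm.camera(n)[:,:,::-1];cv2.imwrite(f"pics/{n}1.png",I)
E
```

```text
clock: 0.52
position: [0.3, 0.3958, 0.253]
ee_rot: [[-0.985, -0.173, -0.0], [-0.173, 0.985, -0.0], [0.001, -0.0, -1.0]]
ft_force: [-0.7, 0.0, -0.3]
gripper_width: 1.0
finger_force: 0.0
clock: 0.93
position: [0.3851, 0.3132, 0.253]
ee_rot: [[-0.723, -0.691, -0.001], [-0.691, 0.723, -0.0], [0.001, 0.0, -1.0]]
ft_force: [0.4, 0.6, 0.0]
gripper_width: 0.999
finger_force: 0.0
clock: 1.18
position: [0.4018, 0.2972, 0.2529]
ee_rot: [[-0.644, -0.765, -0.001], [-0.765, 0.644, -0.0], [0.001, 0.001, -1.0]]
ft_force: [-1.1, 0.6, -0.8]
gripper_width: 1.0
finger_force: 0.0
[0.40176209 0.29717074 0.25292131] 1.1833
{'camera_matrix': array([[347.8968754 ,   0.        , 317.81285321],
       [  0.        , 347.8968754 , 206.08332497],
       [  0.        ,   0.        ,   1.        ]]), 'world_from_camera': array([[-7.66303143e-01,  6.10138221e-01,  2.01273061e-01,
         3.49196725e-01],
       [ 6.42479101e-01,  7.27576679e-01,  2.40526049e-01,
         2.35818000e-01],
       [ 3.12550731e-04,  3.13629603e-01, -9.49545352e-01,
         3.74455249e-01],
       [ 0.00000000e+00,  0.00000000e+00,  0.00000000e+00,
         1.00000000e+00]])}
```

View pics/w1.png

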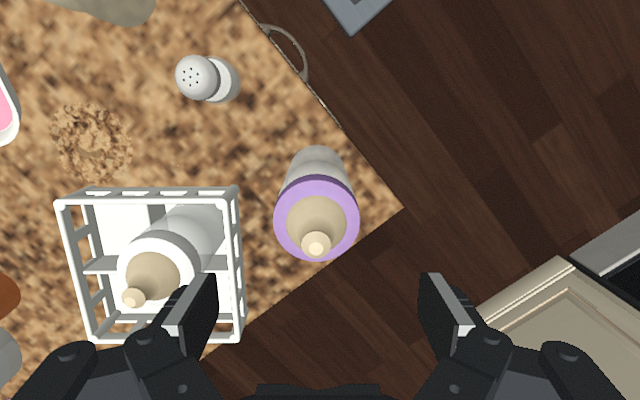

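The wrist view shows the tall bottle collar centred near (316,220) with its teat at (316,244). The salt cap is at (196,77), and the carrier rim corners are at (57,202), (241,187), (242,341) and (92,343).

```bash
python3 - <<'E'
from h import *
np.set_printoptions(precision=4,suppress=True)
im=cv2.imread("pics/w1.png");h=cv2.cvtColor(im,cv2.COLOR_BGR2HSV)
m=cv2.inRange(h,(125,60,60),(155,255,255))
c=max(cv2.findContours(m,0,2)[0],key=cv2.contourArea);hull=cv2.convexHull(c)
print(cv2.boundingRect(hull),cv2.fitEllipse(hull))
x,y,w,hh=cv2.boundingRect(hull)
# bottom edge = collar top rim near, upper = side at z .138
print("tall left/right",ray("wrist",x,y+hh*.52,.155),ray("wrist",x+w,y+hh*.52,.155))
print("bottom edge",ray("wrist",x+w/2,y+hh,.16),"top edge",ray("wrist",x+w/2,y,.138))
print("teat",ray("wrist",316,244,.197))
print("salt",ray("wrist",195,77,.088),ray("wrist",222,80,.0))
for p in[(57,202),(241,187),(242,341),(92,343)]:print(ray("wrist",*p,.056))
E
```

```text
(273, 174, 87, 87) ((315.9114074707031, 217.92025756835938), (86.53772735595703, 87.40805053710938), 173.2087860107422)
tall left/right [0.4245 0.2798 0.155 ] [0.3796 0.3173 0.155 ]
bottom edge [0.4204 0.3206 0.16  ] top edge [0.3846 0.2777 0.138 ]
teat [0.4016 0.2978 0.197 ]
salt [0.4151 0.1675 0.088 ] [0.4165 0.1659 0.    ]
[0.6061 0.1533 0.056 ]
[0.46   0.2558 0.056 ]
[0.5815 0.384  0.056 ]
[0.711  0.2794 0.056 ]
```

```bash
python3 -m inch '0 .002 -.05 0 0 0 1;0 0 -.05 0 0 0 1;0 0 -.05 0 0 0 1;0 0 -.03 0 0 0 1;0 0 -.02 0 0 0 1'
python3 -m inch '0 0 0 0 0 0 1;0 0 0 0 0 0 .3;0 0 0 0 0 0 0;0 0 0 0 0 0 -1;0 0 0 0 0 0 -1'
python3 -m inch '0 0 0 0 0 0 -1;0 0 0 0 0 0 -1;0 0 0 0 0 0 -1;0 0 0 0 0 0 -1'
```

```text
clock: 1.75
position: [0.4002, 0.2991, 0.1516]
ee_rot: [[-0.641, -0.768, -0.002], [-0.768, 0.641, -0.001], [0.002, 0.001, -1.0]]
ft_force: [0.3, -0.3, -0.4]
gripper_width: 0.995
finger_force: 0.0
clock: 2.17
position: [0.4021, 0.2992, 0.1551]
ee_rot: [[-0.641, -0.768, 0.003], [-0.768, 0.641, 0.002], [-0.003, -0.001, -1.0]]
ft_force: [-2.0, -0.1, 5.8]
gripper_width: 0.666
finger_force: 63.5
clock: 2.5
position: [0.4021, 0.2992, 0.155]
ee_rot: [[-0.641, -0.767, 0.003], [-0.767, 0.641, 0.002], [-0.003, -0.001, -1.0]]
ft_force: [-1.2, 0.0, 6.6]
gripper_width: 0.661
finger_force: 63.5
```

```bash
python3 - <<'E'
from h import *
im=cv2.imread("pics/top0.png")
np.set_printoptions(precision=4,suppress=True)
roi=cv2.resize(im[130:220,152:250],None,fx=8,fy=8,interpolation=cv2.INTER_CUBIC)
cv2.imwrite("pics/carr.png",roi);print(roi.shape)
# predicted carrier rim for a candidate, dots only for own check by eye
def draw(cx,cy,a,col):
    ca,sa=np.cos(a),np.sin(a)
    for sx,sy,z in[(-83,-83,56),(83,-83,56),(83,83,56),(-83,83,56),(0,0,47),(-83,-83,0),(83,-83,0),(83,83,0),(-83,83,0)]:
        x,y=sx/1e3,sy/1e3
        u=proj("top",(cx+ca*x-sa*y,cy+sa*x+ca*y,z/1e3));u=(u-[152,130])*8+4
        cv2.circle(roi,tuple(int(v) for v in u),4,col,-1)
draw(.5947,.2609,np.radians(50),(0,0,255))
cv2.imwrite("pics/carr.png",roi)
E
```

```text
(720, 784, 3)
```

View pics/carr.png

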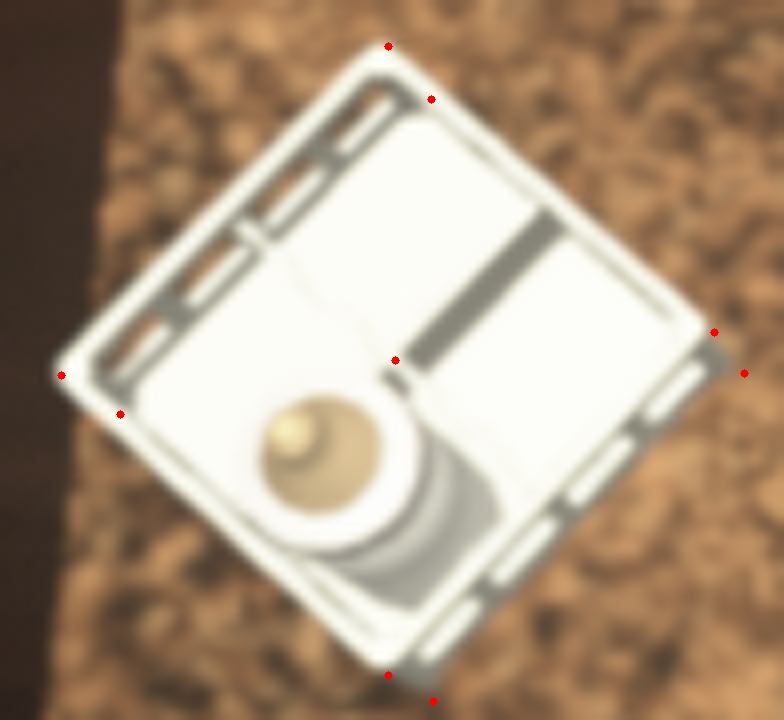

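```bash
python3 -m inch '0 0 .02 0 0 0 -1;0 0 .04 0 0 0 -1;0 0 .05 0 0 0 -1;0 0 .05 0 0 0 -1;0 0 .04 0 0 0 -1' | tail -5
python3 -m inch '.02 .015 0 0 0 0 -1;.04 .025 0 0 0 0 -1;.04 .025 0 0 0 0 -1;.04 .025 0 0 0 0 -1;.04 .01 0 0 0 0 -1' |sed -n 2p
python3 -m inch '.04 0 0 0 0 0 -1;.04 0 0 0 0 0 -1;.04 0 0 0 0 0 -1;.04 0 0 0 0 0 -1;.03 0 0 0 0 0 -1' |sed -n 2p
python3 -m inch '.008 -.01 0 0 0 0 -1;0 -.02 0 0 0 0 -1;0 -.02 0 0 0 0 -1;0 -.012 0 0 0 0 -1;0 0 0 0 0 0 -1'
python3 - <<'E'
from h import *
for n in("top","wrist","side"): cv2.imwrite(f"pics/{n}2.png",arm.camera(n)[:,:,::-1])
a=cv2.imread("pics/wrist2.png");b=cv2.imread("pics/side2.png")[170:370,220:460]
cv2.imwrite("pics/m2.png",np.vstack([cv2.resize(a,(480,300)),cv2.resize(b,(360,300)).copy() if 0 else cv2.copyMakeBorder(cv2.resize(b,(360,300)),0,0,0,120,0)]))
E
```

```text
position: [0.4016, 0.2988, 0.2564]
ee_rot: [[-0.641, -0.768, 0.003], [-0.768, 0.641, 0.001], [-0.002, -0.001, -1.0]]
ft_force: [0.0, 0.9, -0.7]
gripper_width: 0.664
finger_force: 64.3
position: [0.4921, 0.3499, 0.2545]
position: [0.5877, 0.3484, 0.2543]
clock: 4.17
position: [0.5901, 0.3162, 0.2543]
ee_rot: [[-0.642, -0.767, 0.001], [-0.767, 0.642, -0.0], [-0.0, -0.001, -1.0]]
ft_force: [0.1, 0.5, -0.8]
gripper_width: 0.66
finger_force: 64.3
```

View pics/m2.png

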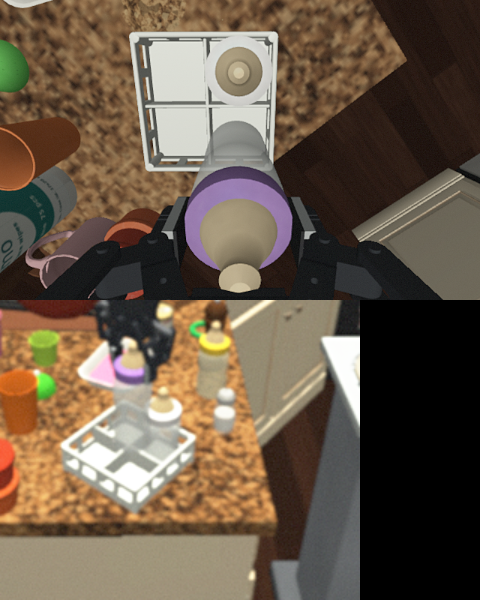

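The wrist view shows the tall bottle held upright. The carrier rim corners, in the half-scaled frame, are at (131,33), (277,33), (275,170) and (148,170). I'll use them to check where the bay is.

```bash
python3 - <<'E'
from h import *
np.set_printoptions(precision=4,suppress=True)
P=[ray("wrist",u/.75,v/.75,.056)[:2] for u,v in[(131,33),(277,33),(275,170),(147,170)]]
print(np.array(P),np.mean(P,0))
print("cross",ray("wrist",207/.75,104/.75,.047))
E
```

```text
[[0.6065 0.1504]
 [0.4813 0.2547]
 [0.5826 0.3841]
 [0.7119 0.2764]] [0.5956 0.2664]
cross [0.5954 0.2632 0.047 ]
```

```bash
python3 -m inch '0 .006 -.02 0 0 0 -1;0 0 -.04 0 0 0 -1;0 0 -.04 0 0 0 -1;0 0 -.04 0 0 0 -1;0 0 -.03 0 0 0 -1' | sed -n '2p;4p'
python3 -m inch '0 0 -.003 0 0 0 -1;0 0 -.003 0 0 0 -1;0 0 -.003 0 0 0 -1;0 0 0 0 0 0 -1;0 0 0 0 0 0 -1'
```

```text
position: [0.5896, 0.3211, 0.1655]
ft_force: [0.4, 0.0, -1.8]
clock: 5.15
position: [0.5907, 0.3209, 0.1646]
ee_rot: [[-0.641, -0.768, 0.001], [-0.768, 0.641, 0.0], [-0.001, -0.001, -1.0]]
ft_force: [-0.6, 0.1, -0.5]
gripper_width: 0.659
finger_force: 64.3
```

```bash
python3 -m inch '0 0 -.003 0 0 0 -1;0 0 0 0 0 0 -1;0 0 0 0 0 0 -1' | sed -n '2p;4p'
python3 -m inch '0 0 -.003 0 0 0 -1;0 0 0 0 0 0 -1;0 0 0 0 0 0 -1'| sed -n '2p;4p'
python3 -m inch '0 0 -.002 0 0 0 -1;0 0 0 0 0 0 -1;0 0 0 0 0 0 -1'| sed -n '2p;4p'
```

```text
position: [0.5905, 0.3207, 0.1624]
ft_force: [0.5, 1.2, -1.0]
position: [0.5908, 0.3209, 0.1621]
ft_force: [-0.9, -1.1, 6.0]
position: [0.591, 0.3211, 0.1621]
ft_force: [-2.2, -0.8, 10.2]
```

```bash
python3 -m inch '0 0 0 0 0 0 .6;0 0 0 0 0 0 1;0 0 0 0 0 0 1;0 0 0 0 0 0 1;0 0 0 0 0 0 1' | sed -n '2p;4,6p'
python3 -m inch '0 0 .02 0 0 0 1;0 0 .04 0 0 0 1;0 0 .05 0 0 0 1;0 0 .05 0 0 0 1;0 0 .02 0 0 0 1' | sed -n '2p;4,6p'
python3 -m inch '-.023 -.039 0 0 0 -.143 1;-.023 -.039 0 0 0 -.143 1;-.023 -.039 0 0 0 -.143 1;-.023 -.039 0 0 0 -.143 1;-.023 -.039 0 0 0 -.143 1' | sed -n '2p'
python3 -m inch '-.023 -.039 0 0 0 -.143 1;-.023 -.039 0 0 0 -.143 1;-.023 -.039 0 0 0 -.143 1;-.023 -.039 0 0 0 -.143 1;-.023 -.039 0 0 0 -.143 1' | sed -n '2p'
python3 -m inch '-.023 -.039 0 0 0 -.143 1;-.023 -.039 0 0 0 -.143 1;-.023 -.039 0 0 0 -.143 1;-.023 -.039 0 0 0 -.143 1;0 0 0 0 0 0 1' 
python3 - <<'E'
from h import *
np.set_printoptions(precision=4,suppress=True)
im=arm.camera("wrist")[:,:,::-1];cv2.imwrite("pics/w3.png",im);cv2.imwrite("pics/top3.png",arm.camera("top")[:,:,::-1])
h=cv2.cvtColor(im,cv2.COLOR_BGR2HSV);m=cv2.inRange(h,(22,110,110),(34,255,255))
c=max(cv2.findContours(m,0,2)[0],key=cv2.contourArea);x,y,w,hh=cv2.boundingRect(cv2.convexHull(c));print(x,y,w,hh)
L,R=ray("wrist",x,y+hh*.52,.125),ray("wrist",x+w,y+hh*.52,.125);B=ray("wrist",x+w/2,y+hh,.13);T=ray("wrist",x+w/2,y,.108)
print(L,R,(L+R)/2,B,T,(B+T)/2,np.linalg.norm(L-R),arm.get_state()["position"])
E
```

```text
position: [0.5904, 0.3207, 0.1596]
ft_force: [-0.4, -0.4, 0.0]
gripper_width: 0.999
finger_force: 0.0
position: [0.5912, 0.321, 0.2544]
ft_force: [-0.5, -0.6, 1.7]
gripper_width: 1.0
finger_force: 0.0
position: [0.5321, 0.2223, 0.2496]
position: [0.4747, 0.1249, 0.2497]
clock: 7.98
position: [0.4281, 0.0457, 0.2498]
ee_rot: [[-0.762, 0.648, -0.001], [0.648, 0.762, -0.001], [0.0, -0.001, -1.0]]
ft_force: [-0.7, 0.5, 0.6]
gripper_width: 0.999
finger_force: 0.0
288 160 79 80
[0.4131 0.0321 0.125 ] [0.4507 0.0771 0.125 ] [0.4319 0.0546 0.125 ] [0.4541 0.0362 0.13  ] [0.4106 0.0727 0.108 ] [0.4324 0.0544 0.119 ] 0.05867940224200091 [0.4295 0.0475 0.25  ]
```

View pics/w3.png

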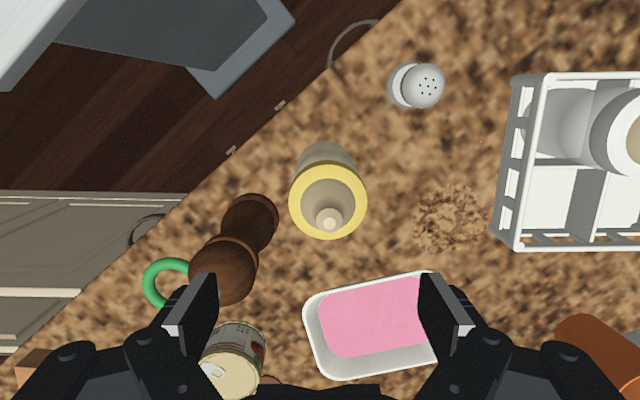

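The short bottle's collar is centred at (327,200) and clear of the mill at left (222,275). Grasping it.

```bash
python3 -m inch '.003 .01 -.05 0 0 0 1;0 0 -.06 0 0 0 1;0 0 -.06 0 0 0 1;0 0 -.05 0 0 0 1;0 0 -.035 0 0 0 1' | sed -n '2p;4,6p'
python3 -m inch '0 0 0 0 0 0 1;0 0 0 0 0 0 .4;0 0 0 0 0 0 0;0 0 0 0 0 0 -1;0 0 0 0 0 0 -1'| sed -n '2p;4,6p'
python3 -m inch '0 0 0 0 0 0 -1;0 0 0 0 0 0 -1;0 0 .02 0 0 0 -1;0 0 .04 0 0 0 -1;0 0 .05 0 0 0 -1'| sed -n '2p;4,6p'
python3 -m inch '0 0 .05 0 0 0 -1;0 0 .04 0 0 0 -1;0 0 0 0 0 0 -1'| sed -n '2p;4,6p'
```

```text
position: [0.4304, 0.0536, 0.12]
ft_force: [0.4, 0.3, -0.3]
gripper_width: 0.998
finger_force: 0.0
position: [0.432, 0.0527, 0.1241]
ft_force: [-1.8, -1.3, 6.5]
gripper_width: 0.657
finger_force: 63.8
position: [0.4306, 0.0528, 0.1782]
ft_force: [1.2, 0.1, -0.9]
gripper_width: 0.654
finger_force: 64.0
position: [0.4326, 0.0526, 0.227]
ft_force: [0.9, -0.5, -0.1]
gripper_width: 0.658
finger_force: 64.1
```

```bash
python3 -m inch '.03 .03 0 0 0 0 -1;.045 .04 0 0 0 0 -1;.045 .04 0 0 0 0 -1;.045 .04 0 0 0 0 -1;.045 .04 0 0 0 0 -1' | sed -n '2p'
python3 -m inch '.045 .04 0 0 0 0 -1;.045 .04 0 0 0 0 -1;.036 .04 0 0 0 0 -1;0 0 0 0 0 0 -1;0 0 0 0 0 0 -1' | sed -n '2p;4p'
python3 - <<'E'
from h import *
for n in("top","side","wrist"): cv2.imwrite(f"pics/{n}4.png",arm.camera(n)[:,:,::-1])
a=cv2.imread("pics/wrist4.png");b=cv2.imread("pics/top4.png")[120:250,140:300]
cv2.imwrite("pics/m4.png",np.vstack([cv2.resize(a,(480,300)),cv2.copyMakeBorder(cv2.resize(b,(369,300)),0,0,0,111,0)]))
E
```

```text
position: [0.5368, 0.1489, 0.2222]
position: [0.599, 0.2085, 0.2213]
ft_force: [0.7, -0.6, -1.6]
```

View pics/m4.png

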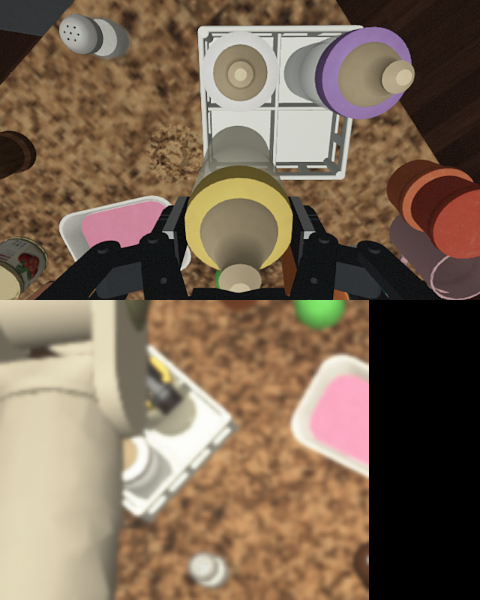

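The tall bottle stands upright in its bay, with its collar at (365,73). The short bottle hovers over the opposite bay, near the carrier's left-front corner. Lowering it.

```bash
python3 -m inch '.003 0 -.02 0 0 0 -1;0 0 -.04 0 0 0 -1;0 0 -.04 0 0 0 -1;0 0 -.04 0 0 0 -1;0 0 -.03 0 0 0 -1' | sed -n '2p;4p'
python3 -m inch '0 0 -.003 0 0 0 -1;0 0 0 0 0 0 -1;0 0 0 0 0 0 -1' | sed -n '2p;4p'
python3 -m inch '0 0 -.003 0 0 0 -1;0 0 0 0 0 0 -1;0 0 0 0 0 0 -1' | sed -n '2p;4p'
```

```text
position: [0.5996, 0.207, 0.1352]
ft_force: [0.1, 0.3, -0.4]
position: [0.6008, 0.2075, 0.1368]
ft_force: [-0.0, 0.2, -0.3]
position: [0.6006, 0.2077, 0.1349]
ft_force: [0.2, -0.5, -0.6]
```

```bash
python3 -m inch '0 0 -.004 0 0 0 -1;0 0 0 0 0 0 -1;0 0 0 0 0 0 -1' | sed -n '2p;4p'
python3 -m inch '0 0 -.003 0 0 0 -1;0 0 0 0 0 0 -1;0 0 0 0 0 0 -1' | sed -n '2p;4p'
```

```text
position: [0.6004, 0.2077, 0.1322]
ft_force: [-0.0, -0.9, -0.9]
position: [0.6006, 0.2077, 0.1312]
ft_force: [-0.8, 0.3, 2.5]
```

```bash
python3 -m inch '0 0 -.002 0 0 0 -1;0 0 0 0 0 0 .6;0 0 0 0 0 0 1;0 0 0 0 0 0 1;0 0 0 0 0 0 1' | sed -n '2p;4,6p'
python3 -m inch '0 0 .02 0 0 0 1;0 0 .05 0 0 0 1;0 0 .06 0 0 0 1;0 0 .06 0 0 0 1;0 0 .05 0 0 0 1' | sed -n '2p;4p'
python3 -m inch '-.06 -.013 0 0 0 0 1;-.07 -.016 0 0 0 0 1;-.07 -.016 0 0 0 0 1;-.07 -.016 0 0 0 0 1;-.07 -.016 0 0 0 0 1' | sed -n '2p'
python3 -m inch '-.03 -.004 -.04 0 0 0 1;0 0 -.04 0 0 0 1;0 0 0 0 0 0 1;0 0 0 0 0 0 1;0 0 0 0 0 0 1'
python3 - <<'E'
from h import *
np.set_printoptions(precision=4,suppress=True)
im=arm.camera("wrist")[:,:,::-1];cv2.imwrite("pics/w5.png",im);cv2.imwrite("pics/top5.png",arm.camera("top")[:,:,::-1])
print(proj("wrist",(.4155,.167,.09)),proj("wrist",(.4155,.167,.07)),arm.get_state()["position"])
E
```

```text
position: [0.6004, 0.2077, 0.1295]
ft_force: [0.0, -0.0, 0.4]
gripper_width: 1.001
finger_force: 0.0
position: [0.6005, 0.2078, 0.2529]
ft_force: [0.3, -0.8, -0.4]
position: [0.4287, 0.1689, 0.2503]
clock: 13.65
position: [0.4164, 0.1673, 0.2111]
ee_rot: [[-0.767, 0.642, 0.002], [0.642, 0.767, 0.0], [-0.001, 0.001, -1.0]]
ft_force: [0.6, 0.2, 0.1]
gripper_width: 0.998
finger_force: 0.0
[316.8179 206.1058] [316.8573 198.0939] [0.4163 0.1673 0.2108]
```

View pics/w5.png

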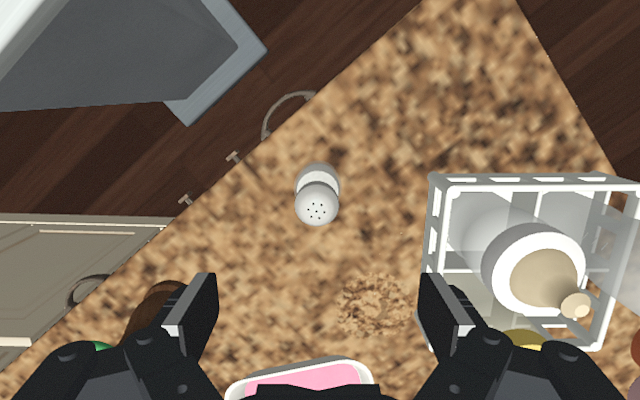

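The salt cap is centred at (317,210), under the TCP to within 2 mm. Grasping it.

```bash
python3 -m inch '.001 0 -.06 0 0 0 1;0 0 -.07 0 0 0 1;0 0 -.07 0 0 0 1;0 0 -.07 0 0 0 1;0 0 -.046 0 0 0 1' | sed -n '2p;4p'
python3 -m inch '0 0 0 0 0 0 1;0 0 0 0 0 0 .4;0 0 0 0 0 0 0;0 0 0 0 0 0 -1;0 0 0 0 0 0 -1'| sed -n '2p;4,6p'
python3 -m inch '0 0 0 0 0 0 -1;0 0 0 0 0 0 -1;0 0 0 0 0 0 -1'| sed -n '2p;4,6p'
python3 -m inch '0 0 .02 0 0 0 -1;0 0 .04 0 0 0 -1;0 0 .05 0 0 0 -1;0 0 .05 0 0 0 -1;0 0 .04 0 0 0 -1'| sed -n '2p;4,6p'
```

```text
position: [0.4156, 0.1671, 0.0497]
ft_force: [-0.5, -0.3, 0.0]
position: [0.4169, 0.1673, 0.0534]
ft_force: [-5.9, -1.9, 43.1]
gripper_width: 0.457
finger_force: 53.8
position: [0.4169, 0.1673, 0.0538]
ft_force: [-3.6, -1.7, 14.5]
gripper_width: 0.449
finger_force: 58.3
position: [0.4163, 0.1673, 0.1544]
ft_force: [-0.3, -1.1, -1.4]
gripper_width: 0.448
finger_force: 59.9
```

```bash
python3 -m inch '0 0 .04 0 0 0 -1;0 0 .05 0 0 0 -1;0 0 .05 0 0 0 -1;0 0 .05 0 0 0 -1;.01 -.04 .01 0 0 0 -1'| sed -n '2p'
python3 -m inch '.011 -.07 0 0 0 0 -1;.011 -.07 0 0 0 0 -1;.011 -.07 0 0 0 0 -1;.011 -.07 0 0 0 0 -1;.011 -.07 0 0 0 0 -1'| sed -n '2p'
python3 -m inch '.011 -.07 0 0 0 0 -1;.011 -.07 0 0 0 0 -1;.011 -.07 0 0 0 0 -1;.011 -.07 0 0 0 0 -1;.011 -.07 0 0 0 0 -1'| sed -n '2p'
python3 -m inch '.011 -.07 0 0 0 0 -1;.01 -.07 0 0 0 0 -1;.006 -.06 0 0 0 0 -1;0 -.046 0 0 0 0 -1;0 0 0 0 0 0 -1'
python3 -m inch '0 0 0 0 0 0 -1;0 0 0 0 0 0 -1'| sed -n '2p'
python3 - <<'E'
from h import *
np.set_printoptions(precision=4,suppress=True)
im=arm.camera("wrist")[:,:,::-1];cv2.imwrite("pics/w6.png",im);cv2.imwrite("pics/top6.png",arm.camera("top")[:,:,::-1])
np.savez("w6.npz",**arm.camera_params("wrist"))
for P in[(.49,-.3255,.036),(.429,-.384,.036)]:print(proj("wrist",P))
print(arm.get_state()["position"])
E
```

```text
position: [0.4215, 0.1488, 0.2565]
position: [0.4483, -0.0294, 0.2528]
position: [0.4758, -0.2045, 0.2528]
clock: 16.92
position: [0.4887, -0.3296, 0.2519]
ee_rot: [[-0.764, 0.645, 0.0], [0.645, 0.764, -0.001], [-0.001, -0.001, -1.0]]
ft_force: [-1.1, 0.1, -1.6]
gripper_width: 0.439
finger_force: 60.0
position: [0.4894, -0.3251, 0.2523]
[317.6451 177.0846]
[232.5237 167.8369]
[ 0.4896 -0.3248  0.2524]
```

View pics/w6.png

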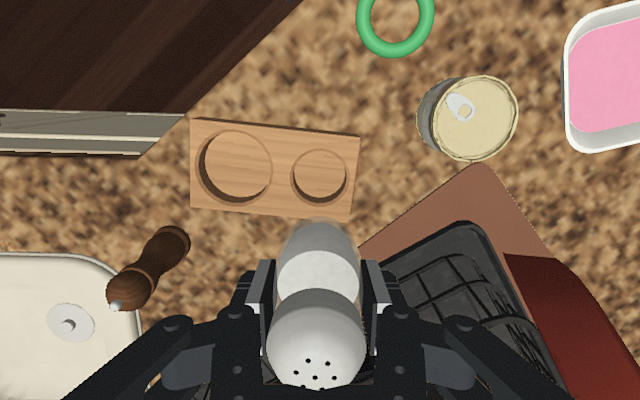

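The small well mouth is centred at (319,176) and the large one at (234,166). Both are within about 1.5 px of prediction, so I'm lowering the salt.

```bash
python3 -m inch '.002 0 -.04 0 0 0 -1;0 0 -.06 0 0 0 -1;0 0 -.06 0 0 0 -1;0 0 -.06 0 0 0 -1;0 0 -.05 0 0 0 -1' | sed -n '2p;4p'
python3 -m inch '0 0 -.04 0 0 0 -1;0 0 -.025 0 0 0 -1;0 0 -.018 0 0 0 -1;0 0 0 0 0 0 -1;0 0 0 0 0 0 -1' | sed -n '2p;4p'
python3 -m inch '0 0 -.004 0 0 0 -1;0 0 0 0 0 0 -1;0 0 0 0 0 0 -1' | sed -n '2p;4p'
python3 -m inch '0 0 -.004 0 0 0 -1;0 0 0 0 0 0 -1;0 0 0 0 0 0 -1' | sed -n '2p;4p'
```

```text
position: [0.4904, -0.3245, 0.1153]
ft_force: [0.9, -0.4, -0.7]
position: [0.4908, -0.3255, 0.0759]
ft_force: [-0.3, -0.4, -0.4]
position: [0.4907, -0.3259, 0.074]
ft_force: [0.5, 0.1, -1.7]
position: [0.4904, -0.3258, 0.0713]
ft_force: [-0.1, -0.0, -1.4]
```

```bash
python3 -m inch '0 0 -.004 0 0 0 -1;0 0 0 0 0 0 -1;0 0 0 0 0 0 -1' | sed -n '2p;4p'
python3 -m inch '0 0 -.004 0 0 0 -1;0 0 0 0 0 0 -1;0 0 0 0 0 0 -1' | sed -n '2p;4p'
python3 -m inch '0 0 -.003 0 0 0 -1;0 0 0 0 0 0 -1;0 0 0 0 0 0 -1' | sed -n '2p;4p'
```

```text
position: [0.4904, -0.3257, 0.0692]
ft_force: [0.1, -0.3, -0.7]
position: [0.4904, -0.3257, 0.0671]
ft_force: [-0.3, -0.1, -0.8]
position: [0.4906, -0.3259, 0.066]
ft_force: [-0.2, 0.5, 2.3]
```

```bash
python3 -m inch '0 0 -.001 0 0 0 -1;0 0 0 0 0 0 0;0 0 0 0 0 0 1;0 0 0 0 0 0 1;0 0 0 0 0 0 1' | sed -n '2p;4,5p'
python3 -m inch '0 0 .02 0 0 0 1;0 0 .05 0 0 0 1;0 0 .06 0 0 0 1;0 0 .07 0 0 0 1;0 0 .07 0 0 0 1' | sed -n '2p;4p'
python3 -m inch '0 0 .07 0 0 0 1;-.018 .071 .03 0 0 0 1;-.018 .071 0 0 0 0 1;-.018 .071 0 0 0 0 1;-.018 .071 0 0 0 0 1' | sed -n '2p'
python3 -m inch '-.018 .071 0 0 0 0 1;-.018 .071 0 0 0 0 1;-.018 .071 0 0 0 0 1;-.018 .07 0 0 0 0 1;0 0 0 0 0 0 1' | sed -n '2p'
python3 -m inch '0 0 0 0 0 0 1;0 0 0 0 0 0 1'
python3 - <<'E'
from h import *
np.set_printoptions(precision=4,suppress=True)
im=arm.camera("wrist")[:,:,::-1];cv2.imwrite("pics/w7.png",im);cv2.imwrite("pics/top7.png",arm.camera("top")[:,:,::-1])
print(proj("wrist",(.4186,-.0423,.17)),arm.get_state()["position"])
t=cv2.imread("pics/top7.png")[165:275,330:500]
cv2.imwrite("pics/m7.png",np.vstack([cv2.resize(im,(480,300)),cv2.resize(t,(480,300))]))
E
```

```text
position: [0.4904, -0.3257, 0.0651]
ft_force: [-0.5, 0.2, -0.1]
gripper_width: 0.904
position: [0.4902, -0.3255, 0.2024]
ft_force: [0.1, -0.8, 0.0]
position: [0.4537, -0.1823, 0.2512]
position: [0.4168, -0.0379, 0.2512]
clock: 21.1
position: [0.4187, -0.0426, 0.2509]
ee_rot: [[-0.767, 0.642, 0.001], [0.642, 0.767, -0.001], [-0.001, 0.0, -1.0]]
ft_force: [0.8, 0.3, -0.2]
gripper_width: 1.002
finger_force: 0.0
[319.0089 226.3298] [ 0.4187 -0.0432  0.2505]
```

View pics/m7.png

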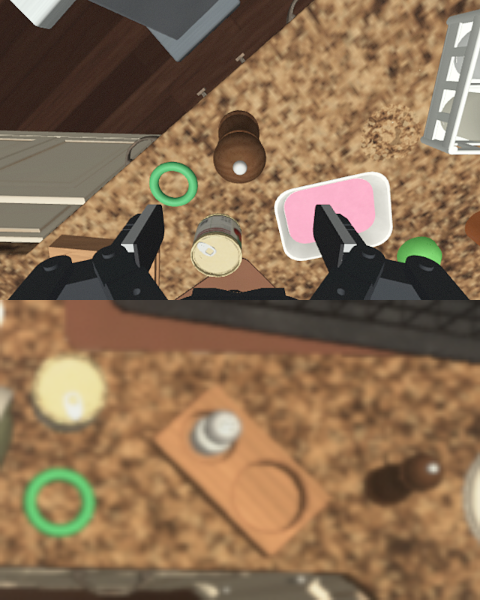

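The salt stands in its well. The mill knob is at full-frame (319,225), which matches the prediction, so I'm grasping the mill.

```bash
python3 -m inch '0 .001 -.04 0 0 0 1;0 0 -.05 0 0 0 1;0 0 -.05 0 0 0 1;0 0 -.045 0 0 0 1;0 0 -.032 0 0 0 1' | sed -n '2p;4p'
python3 -m inch '0 0 0 0 0 0 1;0 0 0 0 0 0 .4;0 0 0 0 0 0 0;0 0 0 0 0 0 -1;0 0 0 0 0 0 -1'| sed -n '2p;4,6p'
python3 -m inch '0 0 0 0 0 0 -1;0 0 0 0 0 0 -1;0 0 0 0 0 0 -1'| sed -n '2p;4,6p'
python3 -m inch '0 0 .02 0 0 0 -1;0 0 .04 0 0 0 -1;0 0 .05 0 0 0 -1;0 0 .05 0 0 0 -1;0 0 .05 0 0 0 -1'| sed -n '2p;4,6p'
python3 -m inch '0 0 .05 0 0 0 -1;0 0 .02 0 0 0 -1;0 0 0 0 0 0 -1'| sed -n '2p;4,6p'
```

```text
position: [0.418, -0.0425, 0.1399]
ft_force: [0.6, -0.4, -0.5]
position: [0.4196, -0.0424, 0.1435]
ft_force: [-0.5, -1.0, 6.0]
gripper_width: 0.538
finger_force: 60.5
position: [0.4195, -0.0423, 0.1434]
ft_force: [-0.6, -0.6, 7.6]
gripper_width: 0.536
finger_force: 60.4
position: [0.4183, -0.0418, 0.2486]
ft_force: [-0.0, -0.0, -1.1]
gripper_width: 0.538
finger_force: 61.8
position: [0.4192, -0.0421, 0.2846]
ft_force: [0.4, 0.4, -1.6]
gripper_width: 0.539
finger_force: 61.8
```

```bash
python3 -m inch '.002 -.04 0 0 0 0 -1;.002 -.07 0 0 0 0 -1;.002 -.07 0 0 0 0 -1;.002 -.07 0 0 0 0 -1;.002 -.07 0 0 0 0 -1'| sed -n '2p'
python3 -m inch '.002 -.07 0 0 0 0 -1;.002 -.07 0 0 0 0 -1;.002 -.07 0 0 0 0 -1;.002 -.07 0 0 0 0 -1;.002 -.06 0 0 0 0 -1'| sed -n '2p'
python3 -m inch '0 -.02 0 0 0 0 -1;0 0 0 0 0 0 -1;0 0 0 0 0 0 -1;0 0 0 0 0 0 -1'
python3 - <<'E'
from h import *
np.set_printoptions(precision=4,suppress=True)
d=np.load("w6.npz");T=d["world_from_camera"];K=d["camera_matrix"]
for u,v in((319,176),(234,166.5)):
    r=T[:3,:3]@np.linalg.solve(K,[u,v,1]);print(T[:3,3]+r*(.036-T[2,3])/r[2])
im=arm.camera("wrist")[:,:,::-1];cv2.imwrite("pics/w8.png",im);print(arm.get_state()["position"])
E
```

```text
position: [0.4229, -0.2032, 0.2811]
position: [0.4279, -0.3738, 0.2806]
clock: 24.12
position: [0.4286, -0.3805, 0.2816]
ee_rot: [[-0.767, 0.641, -0.0], [0.641, 0.767, 0.001], [0.001, 0.0, -1.0]]
ft_force: [-0.2, 0.2, -1.9]
gripper_width: 0.536
finger_force: 61.9
[ 0.49   -0.3238  0.036 ]
[ 0.429  -0.3819  0.036 ]
[ 0.4287 -0.3805  0.2819]
```

```bash
python3 -m inch '0 -.003 -.03 0 0 0 -1;0 0 -.05 0 0 0 -1;0 0 -.05 0 0 0 -1;0 0 -.05 0 0 0 -1;0 0 -.03 0 0 0 -1' | sed -n '2p;4p'
python3 -m inch '0 0 -.02 0 0 0 -1;0 0 -.008 0 0 0 -1;0 0 0 0 0 0 -1;0 0 0 0 0 0 -1' | sed -n '2p;4p'
python3 -m inch '0 0 -.004 0 0 0 -1;0 0 0 0 0 0 -1;0 0 0 0 0 0 -1' | sed -n '2p;4p'
python3 -m inch '0 0 -.004 0 0 0 -1;0 0 0 0 0 0 -1;0 0 0 0 0 0 -1' | sed -n '2p;4p'
```

```text
position: [0.4282, -0.3814, 0.1746]
ft_force: [0.4, 0.6, -2.3]
position: [0.4289, -0.3834, 0.1639]
ft_force: [0.1, 0.1, -1.5]
position: [0.4286, -0.3834, 0.1612]
ft_force: [-0.3, -0.4, -2.1]
position: [0.4285, -0.3833, 0.1587]
ft_force: [0.6, 0.0, -2.2]
```

```bash
python3 -m inch '0 0 -.004 0 0 0 -1;0 0 0 0 0 0 -1;0 0 0 0 0 0 -1' | sed -n '2p;4p'
python3 -m inch '0 0 -.003 0 0 0 -1;0 0 0 0 0 0 -1;0 0 0 0 0 0 -1' | sed -n '2p;4p'
```

```text
position: [0.4284, -0.3833, 0.1566]
ft_force: [-0.1, -1.0, -0.6]
position: [0.4286, -0.3834, 0.1556]
ft_force: [0.4, 0.7, 1.8]
```

```bash
python3 -m inch '0 0 -.001 0 0 0 -1;0 0 0 0 0 0 0;0 0 0 0 0 0 1;0 0 0 0 0 0 1;0 0 0 0 0 0 1' | sed -n '2p;4,5p'
python3 -m inch '0 0 .02 0 0 0 1;0 0 .04 0 0 0 1;0 0 .05 0 0 0 1;0 0 .05 0 0 0 1;0 0 .03 0 0 0 1' | sed -n '2p;4p'
python3 -m inch '0 .05 0 0 0 .11 .5;0 .07 0 0 0 .11 0;0 .07 0 0 0 .11 -.2;0 .07 0 0 0 0 -.2;0 .07 0 0 0 0 -.2' | sed -n '2p'
python3 -m inch '.005 .07 -.02 0 0 0 -.2;.004 .06 -.03 0 0 0 -.2;0 0 -.03 0 0 0 -.2;0 0 0 0 0 0 -.2;0 0 0 0 0 0 -.2'
python3 -m inch '0 0 0 0 0 0 -.2;0 0 0 0 0 0 -.2'|sed -n '2p;5p'
cat > ring.py <<'E'
from h import *
np.set_printoptions(precision=4,suppress=True)
import sys
im=arm.camera("wrist")[:,:,::-1];cv2.imwrite(f"pics/{sys.argv[1]}.png",im)
h=cv2.cvtColor(im,cv2.COLOR_BGR2HSV)
def show(lo,hi,z):
    m=cv2.morphologyEx(cv2.inRange(h,lo,hi),cv2.MORPH_CLOSE,np.ones((5,5)))
    for c in sorted(cv2.findContours(m,0,2)[0],key=cv2.contourArea)[-2:]:
        if cv2.contourArea(c)<500: continue
        hl=cv2.convexHull(c)
        P=np.array([ray("wrist",*p[0],z)[:2] for p in hl.astype(float)],np.float32)
        print(cv2.contourArea(c),cv2.boundingRect(c),(cv2.minEnclosingCircle(P*1000)),cv2.minAreaRect(P*1000))
print("green");show((50,70,50),(85,255,255),.007)
print("pink");show((150,50,120),(178,255,255),.006)
s=arm.get_state();print(s["position"],s["ee_rot"][:2,1])
E
python3 ring.py w9
```

```text
position: [0.4284, -0.3832, 0.1545]
ft_force: [0.0, -0.8, 0.7]
gripper_width: 0.934
position: [0.4287, -0.3837, 0.2533]
ft_force: [-0.0, -0.4, 1.2]
position: [0.4281, -0.2168, 0.2504]
clock: 27.58
position: [0.433, -0.1535, 0.2104]
ee_rot: [[-0.906, 0.424, -0.0], [0.424, 0.906, -0.0], [0.0, -0.0, -1.0]]
ft_force: [0.3, -1.3, 0.9]
gripper_width: 0.401
finger_force: 0.0
position: [0.4333, -0.1543, 0.2108]
gripper_width: 0.4
green
2677.5 (573, 344, 67, 56) ((788.2432861328125, 53.65153121948242), 46.58330154418945) ((788.0414428710938, 53.730289459228516), (92.70973205566406, 65.53355407714844), 22.547929763793945)
4427.5 (255, 140, 77, 75) ((422.4424133300781, -175.5380401611328), 37.02141571044922) ((422.05816650390625, -175.48670959472656), (73.01571655273438, 72.74504852294922), 64.88551330566406)
pink
10030.0 (440, 236, 139, 84) ((617.4945068359375, -18.428253173828125), 74.64964294433594) ((617.3831176757812, -18.40894317626953), (138.9300994873047, 98.71186828613281), 63.918487548828125)
[ 0.4332 -0.1542  0.2106] [0.4252 0.9051]
```

The mask puts the ring centre at (422.3,-175.5) mm with a 37.0 mm radius, and the tray floor at (617,-18) mm with its long axis at 64°. I'll pinch the ring at its +y end.

```bash
python3 -m inch '.003 .012 -.05 0 0 0 -.2;0 0 -.07 0 0 0 -.2;0 0 -.07 0 0 0 -.2;0 0 -.06 0 0 0 -.2;0 0 -.05 0 0 0 -.2' | sed -n '2p;4p'
python3 -m inch '0 0 -.04 0 0 0 -.2;0 0 -.02 0 0 0 -.2;0 0 -.006 0 0 0 -.2;0 0 0 0 0 0 -.2;0 0 0 0 0 0 -.2' | sed -n '2p;4p'
```

```text
position: [0.4341, -0.1476, 0.0582]
ft_force: [0.1, -0.0, -0.8]
position: [0.4351, -0.1478, 0.0278]
ft_force: [0.2, -0.3, 1.4]
```

```bash
python3 -m inch '0 0 -.003 0 0 0 -.2;0 0 0 0 0 0 -.2;0 0 0 0 0 0 -.5;0 0 0 0 0 0 -.7;0 0 0 0 0 0 -1' | sed -n '2p;4,6p'
python3 -m inch '0 0 0 0 0 0 -1;0 0 0 0 0 0 -1;0 0 0 0 0 0 -1;0 0 0 0 0 0 -1' | sed -n '2p;4,6p'
python3 -m inch '0 0 .02 0 0 0 -1;0 0 .04 0 0 0 -1;0 0 .05 0 0 0 -1;0 0 .05 0 0 0 -1;0 0 .04 0 0 0 -1' | sed -n '2p;4,6p'
```

```text
position: [0.4348, -0.1472, 0.026]
ft_force: [-0.5, 2.8, 7.5]
gripper_width: 0.169
finger_force: 53.8
position: [0.4348, -0.1473, 0.026]
ft_force: [0.2, 2.8, 7.6]
gripper_width: 0.172
finger_force: 53.8
position: [0.4346, -0.1474, 0.1277]
ft_force: [-0.5, 0.2, -0.6]
gripper_width: 0.167
finger_force: 54.0
```

```bash
python3 -m inch '.03 .02 0 0 0 0 -1;.05 .04 0 0 0 0 -1;.05 .04 0 0 0 0 -1;.05 .04 0 0 0 0 -1;.05 .04 0 0 0 0 -1' | sed -n '2p'
python3 -m inch '.05 .04 0 0 0 0 -1;.05 .04 0 0 0 0 -1;.05 .031 0 0 0 0 -1;0 0 0 0 0 0 -1;0 0 0 0 0 0 -1' | sed -n '2p;5,6p'
python3 ring.py w10
```

```text
position: [0.5505, -0.0561, 0.1262]
position: [0.6247, -0.001, 0.1254]
gripper_width: 0.167
finger_force: 54.0
green
1275.0 (433, 308, 63, 47) ((774.8922119140625, 61.65446853637695), 34.82109832763672) ((769.9207763671875, 70.43331909179688), (69.64158630371094, 21.862682342529297), 29.522733688354492)
8876.0 (173, 201, 162, 137) ((655.866943359375, -71.81021118164062), 64.81561279296875) ((649.13427734375, -66.07615661621094), (126.81456756591797, 111.61475372314453), 54.2447509765625)
pink
2279.0 (209, 233, 90, 37) ((639.0218505859375, -63.25141906738281), 34.07303237915039) ((634.877197265625, -61.17095947265625), (68.1368179321289, 29.84437370300293), 63.34477615356445)
15652.0 (192, 139, 197, 130) ((615.9795532226562, -20.293766021728516), 75.00950622558594) ((615.1719360351562, -19.723495483398438), (140.2133026123047, 97.51329803466797), 63.6275634765625)
[ 0.6241 -0.0017  0.1255] [0.4237 0.9058]
```

```bash
python3 -m inch '0 0 -.03 0 0 0 -1;0 0 -.04 0 0 0 -1;0 0 -.04 0 0 0 -1;0 0 -.03 0 0 0 -1;0 0 -.02 0 0 0 -1' | sed -n '2p;4p'
python3 -m inch '0 0 -.01 0 0 0 -1;0 0 -.005 0 0 0 -1;0 0 0 0 0 0 -1;0 0 0 0 0 0 -1' | sed -n '2p;4p'
python3 -m inch '0 0 -.004 0 0 0 -1;0 0 0 0 0 0 -1;0 0 0 0 0 0 -1' | sed -n '2p;4p'
python3 -m inch '0 0 -.004 0 0 0 -1;0 0 0 0 0 0 -1;0 0 0 0 0 0 -1' | sed -n '2p;4p'
```

```text
position: [0.6232, -0.0026, 0.0442]
ft_force: [1.2, 0.5, -1.4]
position: [0.6248, -0.002, 0.0387]
ft_force: [0.3, 0.5, 0.2]
position: [0.6246, -0.0018, 0.0361]
ft_force: [0.7, 0.3, -0.3]
position: [0.6244, -0.0018, 0.0337]
ft_force: [-0.2, -1.0, -0.3]
```

```bash
python3 -m inch '0 0 -.003 0 0 0 -1;0 0 0 0 0 0 -1;0 0 0 0 0 0 -1' | sed -n '2p;4p'
python3 -m inch '0 0 -.002 0 0 0 -1;0 0 0 0 0 0 -1;0 0 0 0 0 0 -1' | sed -n '2p;4p'
```

```text
position: [0.6245, -0.0018, 0.0323]
ft_force: [0.4, -0.1, 0.4]
position: [0.6246, -0.0018, 0.0315]
ft_force: [0.5, 0.4, 1.6]
```

```bash
python3 -m inch '0 0 -.001 0 0 0 -1;0 0 0 0 0 0 -.6;0 0 0 0 0 0 -.3;0 0 0 0 0 0 -.3;0 0 0 0 0 0 -.3' | sed -n '2p;4,6p'
python3 -m inch '0 0 .02 0 0 0 -.3;0 0 .04 0 0 0 -.3;0 0 .06 0 0 0 -.3;0 0 .07 0 0 0 -.3;0 0 .07 0 0 0 -.3' | sed -n '2p;4p'
python3 -m inch '0 0 .07 0 0 0 -.3;0 0 .07 0 0 0 -.3;-.06 0 .04 0 0 0 -.3;-.07 0 0 0 0 0 -.3;-.07 0 0 0 0 0 -.3' | sed -n '2p'
python3 -m inch '-.07 0 0 0 0 0 -.3;-.07 0 0 0 0 0 -.3;-.05 0 0 0 0 0 -.3;0 0 0 0 0 0 -.3;0 0 0 0 0 0 -.3'
python3 - <<'E'
from h import *
s=cv2.cvtColor(arm.camera("side"),cv2.COLOR_RGB2BGR);t=cv2.cvtColor(arm.camera("top"),cv2.COLOR_RGB2BGR)
cv2.imwrite("pics/sideF.png",s);cv2.imwrite("pics/topF.png",t)
a=cv2.resize(s[110:320,230:410],(514,600),interpolation=2);b=cv2.resize(t[120:270,140:300],(286,268),interpolation=2);c=cv2.resize(t[140:270,290:460],(286,219),interpolation=2)
o=np.zeros((600,800,3),np.uint8);o[:,:514]=a;o[:268,514:]=b;o[300:519,514:]=c
cv2.imwrite("pics/final.png",o)
E
```

```text
position: [0.6244, -0.0018, 0.0306]
ft_force: [0.2, 0.2, -0.5]
gripper_width: 0.347
finger_force: 0.0
position: [0.6241, -0.0018, 0.1628]
ft_force: [0.9, -0.3, -0.0]
position: [0.5234, -0.0018, 0.2524]
clock: 34.1
position: [0.4291, -0.0018, 0.2519]
ee_rot: [[-0.905, 0.425, 0.002], [0.425, 0.905, -0.001], [-0.002, 0.0, -1.0]]
ft_force: [-0.2, -0.9, -0.3]
gripper_width: 0.349
finger_force: 0.0
```

View pics/final.png

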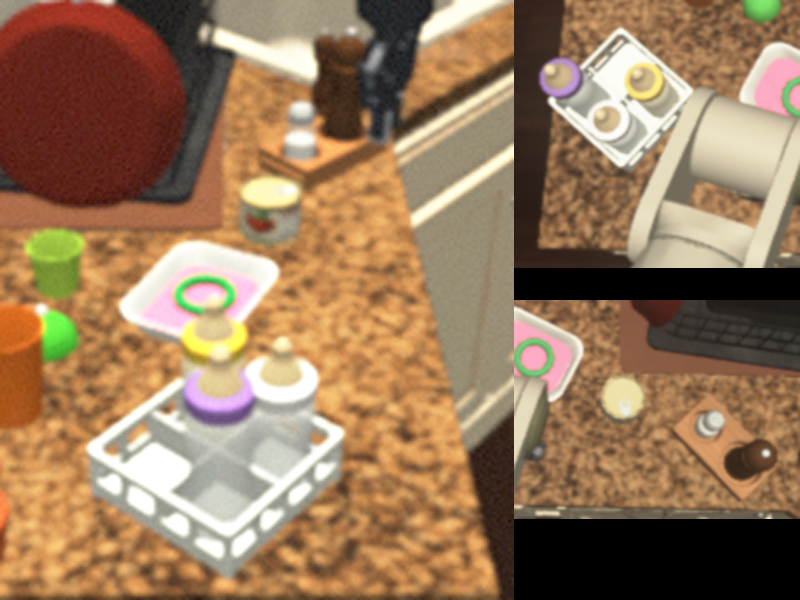

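The final picture shows both bottles upright in their bays, the salt and mill standing in their wells, the ring flat in the tray, and the stood bottle and tin in place.

```bash
python3 -c "
from bench import arm
print(arm.hand_in())"
```

```text
the job is handed in; nothing more can be done
None
```

I put all five things away and handed the job in after about 34 s of robot time; the final pictures showed each standing or lying where it belongs, with the carrier's own bottle and the tin still in place.

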